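# Set out a find for its record photograph

### The arm

A 6-joint arm with a two-finger parallel gripper is mounted at the origin on a cart in front of the work surface, level with it; the furniture and walls round the work are solid. World frame = base frame: x ahead of the robot, y to its left, z up, the work surface at z = 0. Lengths are in mm, angles in rad, forces in N, time in s.
With the tool pointing down it reaches from about 375 to 900 mm from the base axis. Payload 3.1 kg.
Tool frame: the origin (TCP) lies midway between the tips of the shut fingers; the grasp point (between the pads) lies r.grip_depth behind it (r.grip_depth is the distance from the TCP to the grasp point, in mm); z points along the fingers, y is the direction in which the jaws open and shut (so a half turn about z gives the same grasp; the last joint's range is limited). The gripper opens to 87 mm and grips with 3 to 60 N. Pads are 19 mm wide; open, the fingers measure 117 mm over their backs; the gripper's body (75 mm by 190 mm) begins 51 mm behind the grasp point.
Start: joints at [0.944, 0.527, 1.433, -0, 1.181, -0.178], TCP at [271.136, 563.1, 222.548] pointing down, gripper open.
Joint ranges: [-3.08, 3.08], [-0.75, 2.2], [0.22, 2.44], [-1.43, 4.57], [0, 2.65], [-2.85, 2.85]. Speed limits (rad/s): [2.79, 2.79, 3.14, 3.14, 3.14, 3.14].

### API

Orientations are given as [roll, pitch, yaw] about the fixed x, y, z axes, in that order (R = Rz(yaw) Ry(pitch) Rx(roll)).
In Python, from bench import r, imaging gives the robot as it stands. The module is installed in compiled form; this text tells all that it offers.
- The arm moves only by the tool move_arm, never from a script. Its argument "series" is a list of rows, each a list of 7 numbers: the finger opening in m, from 0 to 0.087, then the shift along the tool's x, y, z in m, then the turn, a rotation vector about the tool's x, y, z in rad. A call has 1 to 12 rows; each row is the pose to reach, as a shift and turn from the pose commanded when the call began, along the tool's axes at that moment; what a row does not reach only later rows make up. A row lasts 1/12 s, in which the tool goes at most 41.7 mm and 7.16 degrees, less where a joint would pass 70% of its speed; a pose out of reach is approached as far as the arm can. A call with a gripper value outside its range is refused whole. The fingers move at their own pace and stop on an object; "grip_force" is the grip in N (left out, the last holds). Time passes only in rows, so rows that repeat a pose let the fingers close. It gives the time, the measured TCP pose, the force and the opening at its end, in the units of the state.
- r.get_obs(): the state, without advancing time (a new reading comes with each control period).
- imaging.read_camera(name): name is "side" or "top" or "wrist"; returns (picture, depth): 420x560x3 uint8, red, green, blue; 420x560 float32, mm along the optical axis (not along the pixel's ray), 0 where there is no reading.
- imaging.camera_info(name): a dict with "K" (3x3 intrinsics, pixels), "k1" (the pictures are not rectified: a ray, as slopes to the right and down, at radius r is drawn at 1 + k1 r^2 times it, then the intrinsics apply), "R" (3x3) and "t" (3): a world point X has camera coordinates R X + t. Camera axes: x right, y down, z forward; pixel columns grow to the right and rows downward; lengths in mm; the calibration is good to about 2 mm. A picture is of the moment at which its call begins: read the wrist's pose just before it. camera_info takes no time and is no camera call; for the wrist camera it gives the pose at the moment of the call.
- r.finish_job(): hands the job in, once; it reports no verdict.
Trained networks look in the newest picture that a camera, given by its name, has taken for a name from the list of things; names that differ only in an ending like _2 or _b are one class to them, and where a whole thing is asked for, a point or a joint stands for the part that bears it (a point fixed in the world has none). Each returns a list of dicts, best first, with "confidence" (0 to 1); they miss things now and then, are a little off and sometimes report something else, mostly with a low value. They report only what shows in the picture. A call takes as long as a camera call. They do not tell look-alikes from the thing itself.
- imaging.masks_of(camera, query): "region" (420x560 bool, what is visible of it) and "extent" ([left, top, width, height] in pixels, round what is visible of it).
The state is a dict: "time_s": time; "qpos": joint angles; "joint_vel": joint speeds; "joint_torque": joint torques, N m; "tcp_pos": TCP position; "tool_rot": TCP orientation; "ft_force": force on the tool from outside, world axes, zero at the start; "torque": the same for the moment, N m; "gripper_width": opening from 0.0 (shut) to 1.0 (fully open).
Only numpy, scipy, OpenCV 4.12 (cv2) and the standard library are available. Lean on these libraries where they do the work, as an engineer would, in place of code of your own. Each camera call takes 0.05 s, during which the arm holds its last target. There are 200 camera calls.

### The job

Set up the record photograph on the grey board: stand the nearer foam block on the printed cross with its long side left to right, and lay the large sherd flat and centred on top of it. Lay the checkered scale bar midway between the block and the board's front edge, parallel to that edge and centred on the cross, and the dark flint flake flat midway between the block and the board's left edge, level with the cross. Front and left are as the robot sees them; leave the putty and the hex key where they are.

Things in the scene. Friction and masses are not known exactly. Their poses are not given: they have to be found in the camera images.
- photo_board: Flat grey photo board, fixed to the desk, 200 (x) x 270 (y) mm, 5 mm thick, with a thin white border line 6 mm inside its edge and a white printed cross. Origin at the desk surface right under the cross (board top 5 mm above it). Own x points to the back edge (away from the robot, within about 0.2 rad), own y to the left edge. The board reaches from x = -110 mm (front edge) to +90 mm (back edge) and y = -135 (right edge) to +135 mm (left edge).
- foam_block: Loose firm grey rectangular foam block, 50 (x) x 70 (y, long side) x 50 (z) mm, about 30 to 60 g. Origin at the centre of its underside. It starts upright on the desk. (A similar block far back by the wall belongs to the room and is not meant.)
- large_sherd: Loose flat orange-brown pottery sherd, the larger flat find, 47 (x) x 61 (y) mm, 16 mm thick (sides only 9 mm high at the grip), 30 to 65 g. Origin at the middle of its extents, on its underside, z up. Best taken across the 47 mm, the closing line turned 0.17 rad from own x towards own y and passing 3 mm on the +y side of the origin. Underside slightly uneven: rests tilted up to 0.1 rad, may rock.
- flint_flake: Loose flat dark, nearly black flint flake, the smaller of the two flat finds, 27 (x) x 44 (y, long side) mm and 14 mm thick, 22 g. Origin at the middle of its extents, on its underside; z is up as it lies at the start. Can be taken across the 27 mm. Its underside is slightly uneven, so it rests tilted by up to about 0.1 rad and may rock a little.
- scale_bar: Loose black-and-white checkered photo scale bar, 22 (x) x 200 (y, long side) x 8 (z) mm, 35 g. Origin at the centre of its underside. It starts flat on the desk to the right of the board.
- putty: Bystander: rounded teal block of modelling putty, 36 (x) x 59 (y) x 23 (z) mm, loose. Origin at the centre of its underside.
- hex_key: Bystander: L-shaped dark steel hex key, 30 x 88 mm, 8 mm thick, loose, flat on the desk behind and to the left of the board. Origin at the middle of its extents, on its underside.
Not all that is in view belongs to the job. There is more than one size of the scale_bar; the one meant has the size given above.

How it is judged (in metres and radians):
At the end, for the whole second after the job is handed in: Block upright on board, within 13 mm of cross, 0.2 rad of square; sherd flat on it within 14 mm of its centre; bar flat within 15 mm of 67.5 mm before the cross, 0.12 rad of parallel; flint flat within 15 mm of 85 mm left of the cross; all at rest; putty and hex key within 20 mm of their starts (horizontal distance between foam_block and photo_board below 0.013 m and angle between the y axis of foam_block and the y axis of photo_board, either way round below 0.2 rad and angle between foam_block's own z axis and vertical below 0.08 rad and z of foam_block in the frame of photo_board between 0.002 and 0.009 m and linear speed of each of foam_block, large_sherd, scale_bar, flint_flake below 0.03 m/s and horizontal distance between large_sherd and foam_block below 0.014 m and z of large_sherd in the frame of foam_block between 0.044 and 0.057 m and angle between each of large_sherd, flint_flake's own z axis and vertical below 0.3 rad and x of scale_bar in the frame of photo_board between -0.0825 and -0.0525 m and y of scale_bar in the frame of photo_board between -0.015 and 0.015 m and z of scale_bar in the frame of photo_board below 0.016 m and angle between the y axis of scale_bar and the y axis of photo_board, either way round below 0.12 rad and angle between scale_bar's own z axis and vertical below 0.1 rad and x of flint_flake in the frame of photo_board between -0.015 and 0.015 m and y of flint_flake in the frame of photo_board between 0.07 and 0.1 m and z of flint_flake in the frame of photo_board below 0.011 m and distance of each of putty, hex_key from where it was at the start of the episode below 0.02 m); the robot touches nothing.
It fails at once if the putty is pushed away or picked up (distance of putty from where it was at the start of the episode above 0.02 m).
It fails at once if the hex key is pushed away or picked up (distance of hex_key from where it was at the start of the episode above 0.02 m).
It also fails if it takes over 120 s, if anything falls off the work surface, if the arm or the gripper's body presses on something with over 40 N, if the wrist force passes 120 N, or if a joint passes its speed limit or range.

## Working session

There is one attempt and no reset: what is moved stays moved. The work goes in short steps, Python scripts to look and compute and a tool call to move; the robot and the scene stay as the last step left them, time stands still between calls to the robot, and variables do not carry over. Pictures are saved under pics/ and viewed, about 12 in all and at most 16, crops included, and the job is handed in when it is done.

Besides the shell and the picture viewer there is one more tool, called after "Emit:" as name(argument=value, ...), one argument or row to a line, values as JSON. move_arm: Moves the arm, as the interface text tells. Its arguments: {"type":"object","properties":{"series":{"type":"array","items":{"type":"array","items":{"type":"number"}}},"grip_force":{"type":"number"}},"required":["series"]}

```bash
mkdir -p pics
python3 - <<'E'
from bench import r, imaging
import cv2,numpy as np
o=r.get_obs();print(o, r.grip_depth)
for n in("top","side"):
    p,d=imaging.read_camera(n);cv2.imwrite(f"pics/{n}0.png",p[:,:,::-1]);np.savez(f"{n}0.npz",p=p,d=d)
    i=imaging.camera_info(n);print(n,i)
    for q in["photo_board","foam_block","large_sherd","flint_flake","scale_bar","putty","hex_key"]:
        for m in imaging.masks_of(n,q): print(q,round(m["confidence"],2),m["extent"],m["region"].sum())
E
```

```text
{'time_s': 0.0, 'qpos': array([ 9.43524880e-01,  5.28452824e-01,  1.43389593e+00, -4.40285237e-05,
        1.18133691e+00, -1.78455433e-01]), 'joint_vel': array([-1.30475306e-06, -5.27365225e-04, -8.02627922e-04, -8.14294537e-04,
        6.47256827e-04,  1.23922777e-03]), 'joint_torque': array([ 4.55192840e-04, -4.40038705e+01, -1.76589847e+01,  6.33199629e-02,
        5.81745955e-02, -1.44548021e-04]), 'tcp_pos': array([270.7208664 , 562.53290455, 221.58182269]), 'tool_rot': array([-3.13952566e+00, -3.31479504e-04,  2.69279306e+00]), 'ft_force': array([-0.13711711,  0.26239574, -0.36141075]), 'torque': array([-0.02165373,  0.02615012,  0.00035206]), 'gripper_width': 0.9972551460758403} 18.700000000000003
top {'K': array([[395.34978699,   0.        , 274.94195048],
       [  0.        , 395.34978699, 208.96059962],
       [  0.        ,   0.        ,   1.        ]]), 'k1': -0.09750777221708677, 'R': array([[-1.41125204e-02, -9.99900273e-01, -5.30520039e-04],
       [-9.92824122e-01,  1.40756549e-02, -1.18752425e-01],
       [ 1.18748049e-01, -1.14918292e-03, -9.92923753e-01]]), 't': 
[... 580 characters left out ...]
     [  0.        ,   0.        ,   1.        ]]), 'k1': -0.0993059783105403, 'R': array([[-0.99070332, -0.13563162, -0.01053575],
       [-0.07285858,  0.5943964 , -0.80086488],
       [ 0.11488501, -0.79265187, -0.59875241]]), 't': array([ 528.17022064,  117.62431704, 1419.41514991])}
photo_board 0.76 [265.9, 181.7, 79.9, 57.4] 3502
foam_block 0.97 [241.2, 273.3, 20.6, 33.2] 689
large_sherd 0.53 [313.7, 314.0, 20.2, 23.6] 345
flint_flake 0.52 [262.0, 335.2, 14.6, 15.5] 159
scale_bar 0.71 [283.6, 155.5, 53.4, 4.7] 224
scale_bar 0.67 [293.6, 135.9, 41.6, 10.5] 83
scale_bar 0.37 [311.7, 315.4, 21.9, 22.9] 313
putty 0.87 [310.9, 279.4, 23.4, 21.3] 316
hex_key 0.65 [220.4, 228.9, 13.5, 17.4] 72
```

```bash
cat > h.py <<'E'
from bench import r, imaging
import cv2,numpy as np
from scipy.spatial.transform import Rotation as Ro
def px2w(info,u,v,z):
    "pixels -> world points on plane z"
    K,k=info["K"],info["k1"]
    pts=np.stack([np.ravel(u),np.ravel(v)],1).astype(float)
    n=cv2.undistortPoints(pts[:,None],K,np.array([k,0,0,0.]))[:,0]
    d=np.c_[n,np.ones(len(n))]@info["R"]; c=-info["R"].T@info["t"]
    return c+d*((z-c[2])/d[:,2])[:,None]
def cloud(info,dep,mask):
    v,u=np.nonzero(mask&(dep>0)); 
    n=cv2.undistortPoints(np.stack([u,v],1).astype(float)[:,None],info["K"],np.array([info["k1"],0,0,0.]))[:,0]
    P=np.c_[n,np.ones(len(n))]*dep[v,u][:,None]
    return (P-info["t"])@info["R"]
def rect(P):
    (c,s,a)=cv2.minAreaRect(P[:,:2].astype(np.float32)); 
    if s[0]<s[1]: s=s[::-1];a+=90
    return np.round(c,1),np.round(s,1),round(np.radians(a),3)  # long-axis angle
def state():
    o=r.get_obs(); print("t %.2f"%o["time_s"],o["tcp_pos"].round(1),o["tool_rot"].round(3),o["ft_force"].round(1),"w %.1f"%(o["gripper_width"]*87)); return o
def shift(target,yaw,o=None):
    "tool-frame shift (mm) and z-turn to reach world TCP target with tool yaw (mod pi)"
    o=o or r.get_obs(); R=Ro.from_euler("xyz",o["tool_rot"]).as_matrix()
    T=Ro.from_euler("xyz",[np.pi,0,yaw]).as_matrix()
    rv=Ro.from_matrix(R.T@T).as_rotvec()
    print("shift",(R.T@(np.array(target)-o["tcp_pos"])).round(1),"rot",rv.round(3))
E
python3 - <<'E'
from h import *
i=imaging.camera_info("top");f=np.load("top0.npz")
cv2.imwrite("pics/a.png",cv2.resize(f["p"][155:285,110:430,::-1],(800,325),interpolation=cv2.INTER_CUBIC))
g=np.load("side0.npz")
cv2.imwrite("pics/b.png",cv2.resize(g["p"][115:365,190:390,::-1],(480,600),interpolation=cv2.INTER_CUBIC))
for n,z in [("photo_board",5),("foam_block",50),("large_sherd",8),("flint_flake",8),("scale_bar",8),("putty",20),("hex_key",8)]:
  for cam,ff in(("top",f),("side",g)):
    ii=imaging.camera_info(cam)
    try:
        imaging.read_camera(cam) if n=="photo_board" else 0
        for m in imaging.masks_of(cam,n)[:2]:
            v,u=np.nonzero(m["region"]); P=px2w(ii,u,v,z)
            C=cloud(ii,ff["d"],m["region"])
            print(n,cam,round(m["confidence"],2),rect(P), "cloud",np.median(C,0).round(1),rect(C), np.percentile(C[:,2],[5,50,95]).round(0))
    except Exception as e: print(n,cam,e)
state()
E
```

```text
photo_board top 0.96 (array([ 477.4, -142.2]), array([277.7, 208.3]), np.float64(1.432)) cloud [ 475.3 -142.8    5.3] (array([ 477.9, -142.2]), array([278.7, 209.4]), np.float64(1.432)) [ 0.  5. 10.]
photo_board side 0.87 (array([ 477.6, -141. ]), array([282.1, 203.3]), np.float64(1.438)) cloud [ 475.8 -125.8    4.6] (array([ 476.8, -151.7]), array([299.8, 204.6]), np.float64(1.427)) [1. 5. 8.]
foam_block top 0.92 (array([571.7, 238.4]), array([81.1, 53.6]), np.float64(1.697)) cloud [572.9 239.2  48.9] (array([574.2, 243.4]), array([73.2, 47.3]), np.float64(1.703)) [14. 49. 54.]
foam_block side 0.82 (array([571.7, 267.5]), array([112.5,  51.7]), np.float64(1.738)) cloud [573.3 266.2  47.3] (array([579.7, 239.9]), array([90.6, 56.4]), np.float64(1.722)) [ 9. 47. 52.]
large_sherd top 0.5 (array([385.3, 329.9]), array([64.8, 43.2]), np.float64(1.918)) cloud [386.1 329.3  10.3] (array([384.6, 331.8]), array([67.4, 43.6]), np.float64(1.892)) [ 3. 10. 18.]
large_sherd side 0.86 (array([389.5, 329.2]), array([58.1, 45.7]), np.float64(1.886)) cloud [387.7 331.2   9.3] (array([387.5, 331.8]),
[... 1130 characters left out ...]
y([405.9, 207.6]), array([56.9, 56.4]), np.float64(0.628)) [ 7. 19. 23.]
hex_key top 0.42 (array([683.5,  21.3]), array([78.5, 21.8]), np.float64(1.555)) cloud [686.7  28.7   4.2] (array([684.8,  21.8]), array([79.7, 23.4]), np.float64(1.56)) [-3.  4. 10.]
hex_key side 0.66 (array([388.6, 329.1]), array([58.5, 43.3]), np.float64(1.909)) cloud [387.1 330.8   9.3] (array([387.5, 331.7]), array([60.9, 43. ]), np.float64(1.931)) [ 5.  9. 16.]
hex_key side 0.43 (array([686.,  29.]), array([89.4, 25.2]), np.float64(1.557)) cloud [688.2  44.3   5.4] (array([687.5,  26.4]), array([85.9, 24.7]), np.float64(1.569)) [-2.  5. 10.]
t 1.60 [271.2 563.1 222.6] [-3.142  0.     2.693] [-0.4  0.8  0.2] w 86.7
```

View pics/a.png

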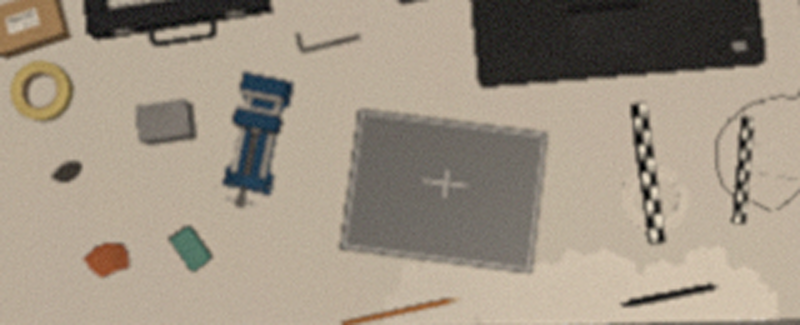

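View pics/b.png

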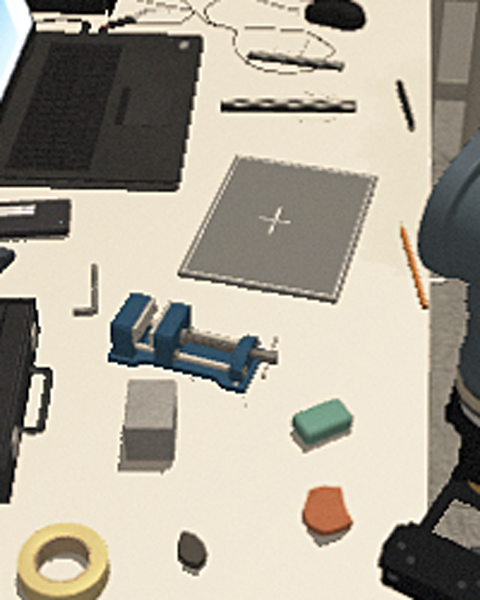

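The top crop shows the cross at (445,183), block (165,120), flint (67,171), sherd (107,259), putty (190,248). There are two checkered bars: (648,172), about 195 mm long, and (742,170), about 147 mm. The first fits the 200 mm size. The blue vise is in the way between the block and the board. I'll start with the flint.

Run:
```python
from h import *
shift([512,393,170],2.096)
i=imaging.camera_info("top");print(px2w(i,[288],[228.2],5).round(1), np.r_[477.5,-142.]+10*np.array([np.cos(.139),-np.sin(.139)]))
```

```text
shift [-290.8  -48.7   52.6] rot [-0.     0.     0.597]
[[ 484.8 -146.     5. ]] [ 487.40355044 -143.38552829]
```

Emit:
move_arm(
  series=[
    [0.06,-0.04,-0.007,0.008,0,0,0.1],
    [0.06,-0.08,-0.014,0.016,0,0,0.2],
    [0.06,-0.12,-0.021,0.024,0,0,0.3],
    [0.06,-0.16,-0.028,0.032,0,0,0.4],
    [0.06,-0.2,-0.035,0.04,0,0,0.5],
    [0.06,-0.24,-0.042,0.048,0,0,0.597],
    [0.06,-0.27,-0.047,0.052,0,0,0.597],
    [0.06,-0.291,-0.049,0.053,0,0,0.597],
    [0.06,-0.291,-0.049,0.053,0,0,0.597],
    [0.06,-0.291,-0.049,0.053,0,0,0.597],
  ],
)

```text
time_s: 2.43
tcp_pos: [513.0, 391.8, 169.3]
tool_rot: [-3.141, -0.0, 2.093]
ft_force: [-1.4, 0.3, -0.1]
gripper_width: 0.69
```

```bash
cat >> h.py <<'E'
def wlook(names,save=None):
    "wrist picture; names: {name: plane z of silhouette}; print rect estimates"
    o=state(); ii=imaging.camera_info("wrist"); p,d=imaging.read_camera("wrist")
    if save: cv2.imwrite(f"pics/{save}.png",p[:,:,::-1])
    for n,z in names.items():
        for m in imaging.masks_of("wrist",n)[:2]:
            if m["region"].sum()<20: continue
            v,u=np.nonzero(m["region"]); P=px2w(ii,u,v,z); C=cloud(ii,d,m["region"])
            print(n,round(m["confidence"],2),m["extent"],"plane",*rect(P),"cloud",*rect(C),"z",np.percentile(C[:,2],[5,50,95]).round(0))
    return ii,p,d
E
python3 - <<'E'
from h import *
wlook({"flint_flake":6},"w1")
E
```

```text
t 2.43 [513.  391.8 169.3] [-3.141 -0.     2.093] [-1.4  0.3 -0.1] w 60.0
flint_flake 0.81 [262.3, 165.4, 28.7, 52.3] plane [511.9 390.6] [43.7 24.1] 2.081 cloud [511.3 391.6] [43.9 23.9] 2.091 z [ 9. 10. 14.]
```

View pics/w1.png

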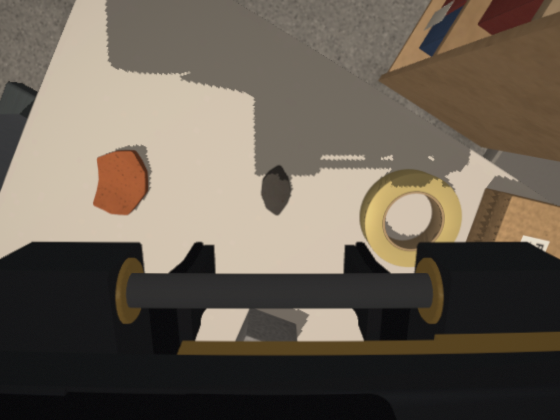

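Emit:
move_arm(
  series=[
    [0.05,0,-0.001,0.04,0,0,0.005],
    [0.05,0,-0.001,0.08,0,0,0.005],
    [0.05,0,-0.001,0.12,0,0,0.005],
    [0.05,0,-0.001,0.145,0,0,0.005],
    [0.05,0,-0.001,0.16,0,0,0.005],
    [0.05,0,-0.001,0.166,0,0,0.005],
    [0.0,0,-0.001,0.166,0,0,0.005],
    [0.0,0,-0.001,0.166,0,0,0.005],
    [0.0,0,-0.001,0.166,0,0,0.005],
    [0.0,0,-0.001,0.166,0,0,0.005],
    [0.0,0,-0.001,0.166,0,0,0.005],
    [0.0,0,-0.001,0.166,0,0,0.005],
  ],
  grip_force=15,
)

```text
time_s: 3.53
tcp_pos: [511.8, 392.7, 4.9]
tool_rot: [3.139, -0.0, 2.091]
ft_force: [-0.2, 0.8, 4.4]
gripper_width: 0.289
```

Run:
```python
from h import *
state()
shift([512,393,170],2.091)
shift([498,-60,170],1.432)
```

```text
t 3.53 [511.8 392.7   4.9] [ 3.139 -0.     2.091] [-0.2  0.8  4.4] w 25.1
shift [   0.2    0.6 -165.1] rot [ 0.002 -0.    -0.   ]
shift [-386.  -236.5 -165.7] rot [ 0.002 -0.001  0.659]
```

Emit:
move_arm(
  series=[
    [0,0,0,-0.03,0,0,0],
    [0,0,0,-0.07,0,0,0],
    [0,0,0,-0.11,0,0,0],
    [0,-0.02,-0.01,-0.14,0,0,0.05],
    [0,-0.05,-0.03,-0.16,0,0,0.1],
    [0,-0.084,-0.05,-0.166,0,0,0.2],
    [0,-0.118,-0.072,-0.166,0,0,0.3],
    [0,-0.152,-0.093,-0.166,0,0,0.4],
    [0,-0.186,-0.114,-0.166,0,0,0.5],
    [0,-0.22,-0.135,-0.166,0,0,0.6],
    [0,-0.254,-0.156,-0.166,0,0,0.659],
    [0,-0.288,-0.176,-0.166,0,0,0.659],
  ],
)

```text
time_s: 4.53
tcp_pos: [501.0, 52.9, 170.0]
tool_rot: [3.141, 0.0, 1.43]
ft_force: [1.3, 0.3, 0.8]
gripper_width: 0.287
```

Run:
```python
from h import *
state()
shift([498,-60,170],1.432)
```

```text
t 4.53 [501.   52.9 170. ] [3.141 0.    1.43 ] [1.3 0.3 0.8] w 25.0
shift [-112.2   12.9    0. ] rot [ 0.001  0.    -0.002]
```

Emit:
move_arm(
  series=[
    [0,-0.035,0,0,0,0,0],
    [0,-0.07,0,0,0,0,0],
    [0,-0.11,0,0,0,0,0],
    [0,-0.15,0,0,0,0,0],
    [0,-0.19,0,0,0,0,0],
    [0,-0.23,0,0,0,0,0],
    [0,-0.26,0,0,0,0,0],
    [0,-0.27,0,0,0,0,0],
    [0,-0.27,0,0,0,0,0],
    [0,-0.27,0,0,0,0,0],
  ],
)

```text
time_s: 5.37
tcp_pos: [463.7, -212.0, 169.5]
tool_rot: [-3.141, -0.001, 1.43]
ft_force: [-0.3, 0.3, -0.5]
gripper_width: 0.285
```

Run:
```python
from h import *
ii,p,d=wlook({"photo_board":5},"w2")
np.savez("w2.npz",p=p,d=d,**ii)
```

```text
t 5.37 [ 463.7 -212.   169.5] [-3.141e+00 -1.000e-03  1.430e+00] [-0.3  0.3 -0.5] w 24.8
photo_board 0.64 [159.4, 0.8, 251.9, 256.4] plane [ 474.5 -165.8] [220.7 201.3] 1.43 cloud [ 474.5 -165.6] [221.  204.4] 1.43 z [4. 6. 7.]
```

View pics/w2.png

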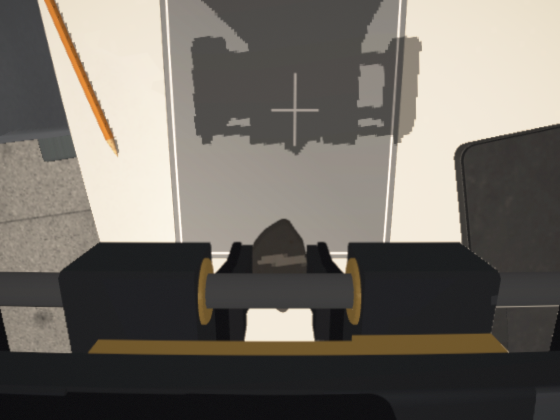

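Run:
```python
from h import *
i=dict(np.load("w2.npz"));i["k1"]=float(i["k1"])
P=px2w(i,[295,295.,295,272,319],[109,73,150,110,110],5);print(P.round(1))
a=1.43;c=P[0,:2];by=np.array([np.cos(a),np.sin(a)]);bx=np.array([by[1],-by[0]])
print("flint",c+85*by,"bar",c-67.5*bx)
o=r.get_obs();shift([*(c+83*by),13],1.43)
```

```text
[[ 487.9 -143.3    5. ]
 [ 491.8 -114.4    5. ]
 [ 483.4 -177.7    5. ]
 [ 468.5 -141.4    5. ]
 [ 508.  -147.     5. ]]
flint [499.84369456 -59.19018387] bar [ 421.08345024 -133.87668811]
shift [152.8  15.1 156.6] rot [-0.001 -0.001  0.003]
```

Emit:
move_arm(
  series=[
    [0,0.035,0.004,0,0,0,0],
    [0,0.075,0.008,0,0,0,0],
    [0,0.115,0.012,0.01,0,0,0],
    [0,0.145,0.015,0.04,0,0,0],
    [0,0.154,0.015,0.08,0,0,0],
    [0,0.154,0.015,0.115,0,0,0],
    [0,0.154,0.015,0.14,0,0,0],
    [0,0.154,0.015,0.154,0,0,0],
    [0,0.154,0.015,0.159,0,0,0],
    [0,0.154,0.015,0.159,0,0,0],
    [0.045,0.154,0.015,0.159,0,0,0],
    [0.045,0.154,0.015,0.159,0,0,0],
  ],
)

```text
time_s: 6.47
tcp_pos: [500.8, -61.3, 11.2]
tool_rot: [3.14, 0.0, 1.433]
ft_force: [0.1, 0.5, -0.8]
gripper_width: 0.374
```

Run:
```python
from h import *
state()
shift([475,-330,180],0.1)
shift([500,-60,180],1.43)
```

```text
t 6.47 [500.8 -61.3  11.2] [3.14  0.    1.433] [ 0.1  0.5 -0.8] w 32.6
shift [-269.7   11.5 -168.7] rot [ 1.000e-03 -1.000e-03  1.333e+00]
shift [   1.2   -0.8 -168.8] rot [0.001 0.    0.003]
```

Emit:
move_arm(
  series=[
    [0.045,0,0,-0.02,0,0,0],
    [0.045,0,0,-0.06,0,0,0],
    [0.045,0,0,-0.1,0,0,0.1],
    [0.045,-0.03,-0.001,-0.12,0,0,0.22],
    [0.045,-0.065,-0.003,-0.14,0,0,0.34],
    [0.045,-0.1,-0.005,-0.155,0,0,0.46],
    [0.045,-0.14,-0.007,-0.165,0,0,0.58],
    [0.045,-0.18,-0.009,-0.175,0,0,0.7],
    [0.045,-0.22,-0.011,-0.18,0,0,0.82],
    [0.045,-0.26,-0.013,-0.185,0,0,0.94],
    [0.045,-0.3,-0.015,-0.189,0,0,1.06],
    [0.045,-0.34,-0.018,-0.189,0,0,1.18],
  ],
)

```text
time_s: 7.47
tcp_pos: [435.4, -398.5, 201.8]
tool_rot: [3.138, -0.002, 0.246]
ft_force: [1.3, 0.3, 0.2]
gripper_width: 0.519
```

Run:
```python
from h import *
state()
shift([430,-431,200],0.095)
```

```text
t 7.47 [ 435.4 -398.5  201.8] [ 3.138e+00 -2.000e-03  2.460e-01] [1.3 0.3 0.2] w 45.1
shift [-13.1  30.2   1.9] rot [ 0.003 -0.002  0.151]
```

Emit:
move_arm(
  series=[
    [0.045,-0.006,0.015,0,0,0,0.075],
    [0.045,-0.013,0.03,0,0,0,0.151],
    [0.045,-0.013,0.03,0,0,0,0.151],
    [0.045,-0.013,0.03,0,0,0,0.151],
  ],
)

```text
time_s: 7.8
tcp_pos: [430.0, -428.6, 200.0]
tool_rot: [3.142, -0.0, 0.101]
ft_force: [0.7, 0.2, -0.2]
gripper_width: 0.515
```

Run:
```python
from h import *
wlook({"scale_bar":8},"w3")
i=imaging.camera_info("top")
p,d=imaging.read_camera("top")
for m in imaging.masks_of("top","flint_flake"):
  v,u=np.nonzero(m["region"]); print("flint",m["confidence"],rect(px2w(i,u,v,11)))
```

```text
t 7.80 [ 430.  -428.6  200. ] [ 3.142 -0.     0.101] [ 0.7  0.2 -0.2] w 44.8
scale_bar 0.88 [279.1, 0.0, 23.6, 219.5] plane [ 496.5 -430.6] [198.   22.1] 0.094 cloud [ 496.4 -430.9] [198.4  22.6] 0.094 z [ 8.  9. 10.]
scale_bar 0.63 [400.3, 43.1, 74.1, 165.3] plane [ 499.3 -566.4] [152.1  20. ] 3.0 cloud [ 499.2 -569.4] [155.2  21.4] 3.002 z [3. 7. 8.]
flint 0.62 (array([500.3, -60.6]), array([38.4, 21. ]), np.float64(1.557))
```

View pics/w3.png

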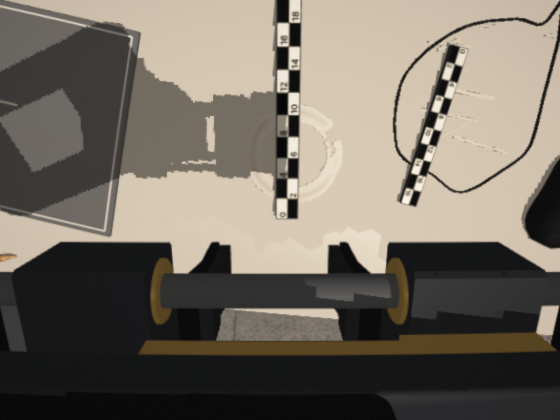

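Two candidates: (289,100), at least 198 mm long with labels running to 18, and (435,125), about 155 mm. The left one is the bar meant.

Emit:
move_arm(
  series=[
    [0.045,0.035,0.005,0.01,0,0,0.007],
    [0.045,0.06,0.009,0.04,0,0,0.007],
    [0.045,0.067,0.009,0.08,0,0,0.007],
    [0.045,0.067,0.009,0.12,0,0,0.007],
    [0.045,0.067,0.009,0.155,0,0,0.007],
    [0.045,0.067,0.009,0.18,0,0,0.007],
    [0.045,0.067,0.009,0.192,0,0,0.007],
    [0.045,0.067,0.009,0.197,0,0,0.007],
    [0,0.067,0.009,0.197,0,0,0.007],
    [0,0.067,0.009,0.197,0,0,0.007],
    [0,0.067,0.009,0.197,0,0,0.007],
    [0,0.067,0.009,0.197,0,0,0.007],
  ],
  grip_force=25,
)

```text
time_s: 9.0
tcp_pos: [498.8, -431.9, 4.4]
tool_rot: [3.139, -0.002, 0.094]
ft_force: [0.7, 1.7, -0.3]
gripper_width: 0.302
```

Run:
```python
from h import *
state()
shift([420.9,-133.8,150],1.43)
```

```text
t 9.00 [ 498.8 -431.9    4.4] [ 3.139e+00 -2.000e-03  9.400e-02] [ 0.7  1.7 -0.3] w 26.3
shift [ -49.3 -303.7 -146.6] rot [ 0.004  0.    -1.336]
```

Emit:
move_arm(
  series=[
    [0,0,0,0,0,0,0],
    [0,0,0,0,0,0,0],
    [0,0,0,-0.02,0,0,0],
    [0,0,0,-0.06,0,0,0],
    [0,0,-0.01,-0.1,0,0,-0.1],
    [0,-0.005,-0.035,-0.125,0,0,-0.22],
    [0,-0.01,-0.07,-0.14,0,0,-0.34],
    [0,-0.015,-0.105,-0.147,0,0,-0.46],
    [0,-0.02,-0.14,-0.147,0,0,-0.58],
    [0,-0.026,-0.175,-0.147,0,0,-0.7],
    [0,-0.032,-0.21,-0.147,0,0,-0.82],
    [0,-0.038,-0.245,-0.147,0,0,-0.94],
  ],
)

```text
time_s: 10.0
tcp_pos: [436.4, -189.1, 150.0]
tool_rot: [3.141, 0.0, 1.039]
ft_force: [0.1, 0.0, 0.3]
gripper_width: 0.25
```

Run:
```python
from h import *
state()
shift([420.9,-133.8,150],1.43)
```

```text
t 10.00 [ 436.4 -189.1  150. ] [3.141 0.    1.039] [0.1 0.  0.3] w 21.8
shift [ 39.8 -41.4  -0. ] rot [ 0.001  0.    -0.391]
```

Emit:
move_arm(
  series=[
    [0,0.015,-0.015,0,0,0,-0.11],
    [0,0.03,-0.03,0,0,0,-0.22],
    [0,0.04,-0.041,0,0,0,-0.32],
    [0,0.04,-0.041,0,0,0,-0.391],
    [0,0.04,-0.041,0.02,0,0,-0.391],
    [0,0.04,-0.041,0.05,0,0,-0.391],
    [0,0.04,-0.041,0.08,0,0,-0.391],
    [0,0.04,-0.041,0.1,0,0,-0.391],
    [0,0.04,-0.041,0.1,0,0,-0.391],
  ],
)

```text
time_s: 10.75
tcp_pos: [420.5, -134.2, 46.9]
tool_rot: [-3.136, -0.003, 1.425]
ft_force: [-0.7, 1.2, -0.2]
gripper_width: 0.245
```

Run:
```python
from h import *
wlook({"scale_bar":50})
shift([420.9,-133.8,9.5],1.43)
```

```text
t 10.75 [ 420.5 -134.2   46.9] [-3.136e+00 -3.000e-03  1.425e+00] [-0.7  1.2 -0.2] w 21.3
scale_bar 0.84 [253.2, 33.7, 55.1, 307.9] plane [ 425.7 -104.9] [137.6  22.8] 1.419 cloud [ 426.2 -100.6] [145.5  29.2] 1.419 z [51. 52. 53.]
shift [ 1.1 -1.3 39.9] rot [-0.001 -0.001 -0.005]
```

Emit:
move_arm(
  series=[
    [0,0,0,0.02,0,0,0],
    [0,0,0,0.034,0,0,0],
    [0,0,0,0.04,0,0,0],
    [0,0,0,0.041,0,0,0],
    [0,0,0,0.041,0,0,0],
    [0.035,0,0,0.041,0,0,0],
    [0.035,0,0,0.041,0,0,0],
    [0.035,0,0,0.041,0,0,0],
    [0.035,0,0,0.02,0,0,0],
    [0.035,0,0,-0.015,0,0,0],
    [0.035,0,0,-0.055,0,0,0],
    [0.035,0,0,-0.095,0,0,0],
  ],
)

```text
time_s: 11.85
tcp_pos: [421.5, -134.7, 145.9]
tool_rot: [-3.14, -0.001, 1.425]
ft_force: [1.1, -0.7, -0.3]
gripper_width: 0.398
```

Run:
```python
from h import *
state()
i=imaging.camera_info("top");p,d=imaging.read_camera("top")
c=np.array([487.9,-143.3]);R=np.array([[np.cos(.141),-np.sin(.141)],[np.sin(.141),np.cos(.141)]])
for q,z in(("scale_bar",13),("flint_flake",11),("foam_block",50)):
  for m in imaging.masks_of("top",q):
    v,u=np.nonzero(m["region"]); x=rect(px2w(i,u,v,z)); print(q,m["confidence"],x,"board",R@(x[0]-c))
shift([575,170,170],1.70)
```

```text
t 11.85 [ 421.5 -134.7  145.9] [-3.140e+00 -1.000e-03  1.425e+00] [ 1.1 -0.7 -0.3] w 34.6
scale_bar 0.74 (array([ 496.3, -566.3]), array([143.6,  18.7]), np.float64(3.007)) board [  67.76220733 -417.62165085]
flint_flake 0.59 (array([575.2, 247.7]), array([83. , 57.7]), np.float64(1.725)) board [ 31.4851262  399.38825324]
flint_flake 0.43 (array([500.3, -58.8]), array([28., 14.]), np.float64(1.557)) board [ 0.40188135 85.40403088]
foam_block 0.69 (array([573.3, 237.4]), array([84.2, 56.6]), np.float64(1.697)) board [ 31.05147446 388.92345768]
shift [324.3 106.2 -24.1] rot [ 0.003  0.002 -0.275]
```

Emit:
move_arm(
  series=[
    [0.075,0.02,0.008,-0.02,0,0,0],
    [0.075,0.05,0.019,-0.04,0,0,-0.05],
    [0.075,0.087,0.032,-0.054,0,0,-0.1],
    [0.075,0.124,0.046,-0.054,0,0,-0.15],
    [0.075,0.161,0.06,-0.054,0,0,-0.2],
    [0.075,0.198,0.074,-0.054,0,0,-0.25],
    [0.075,0.235,0.088,-0.054,0,0,-0.275],
    [0.075,0.27,0.102,-0.054,0,0,-0.275],
    [0.075,0.295,0.112,-0.054,0,0,-0.275],
    [0.075,0.305,0.115,-0.054,0,0,-0.275],
    [0.075,0.305,0.115,-0.054,0,0,-0.275],
    [0.075,0.305,0.115,-0.054,0,0,-0.275],
  ],
)

```text
time_s: 13.05
tcp_pos: [578.8, 149.4, 196.7]
tool_rot: [-3.137, 0.001, 1.701]
ft_force: [-0.1, 0.2, -1.0]
gripper_width: 0.86
```

Run:
```python
from h import *
ii,p,d=wlook({"foam_block":50},"w4")
for m in imaging.masks_of("wrist","foam_block")[:1]:
    C=cloud(ii,d,m["region"]); T=C[C[:,2]>43]; print("top face",rect(T),np.median(T[:,2]))
    x=rect(T); shift([*x[0],19],x[2])
```

```text
t 13.05 [578.8 149.4 196.7] [-3.137e+00  1.000e-03  1.701e+00] [-0.1  0.2 -1. ] w 74.8
foam_block 0.69 [256.8, 30.1, 70.3, 91.7] plane [576.4 244.9] [68.8 49.4] 1.7 cloud [578.9 245.4] [69.2 54.6] 1.703 z [49. 51. 52.]
top face (array([576.4, 245. ]), array([69.1, 49.6]), np.float64(1.7)) 50.61633375244192
shift [ 96.4   9.9 178.9] rot [-0.002  0.    -0.002]
```

View pics/w4.png

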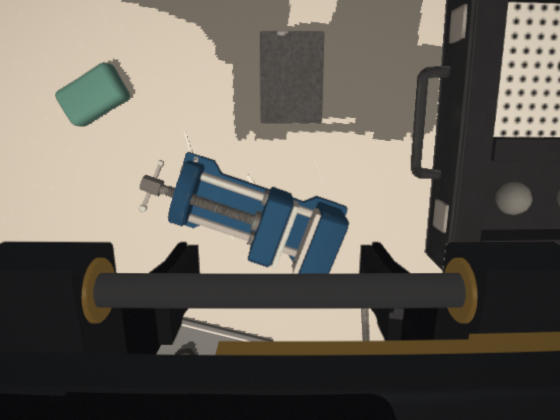

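Run:
```python
from h import *
state();ii=imaging.camera_info("wrist");p,d=imaging.read_camera("wrist")
C=cloud(ii,d,np.ones(d.shape,bool));C=C[C[:,2]>15]
f=C[(C[:,0]>620)&(C[:,1]>190)&(C[:,1]<300)]
for x in range(620,740,10):
    g=f[(f[:,0]>=x)&(f[:,0]<x+10)];print(x,len(g),g[:,2].max().round() if len(g) else "")
g=C[(C[:,1]>150)&(C[:,1]<205)&(C[:,0]<640)&(C[:,0]>480)];print("vise",np.percentile(g[:,2],99),g[:,1].max())
```

```text
t 13.20 [579.3 148.2 197.9] [-3.139  0.     1.698] [0.2 0.3 0.3] w 74.7
620 1787 294.0
630 1155 294.0
640 128 281.0
650 0 
660 0 
670 0 
680 229 25.0
690 875 26.0
700 843 54.0
710 2257 54.0
720 1829 54.0
730 1622 50.0
vise 316.4802734857471 194.52527567754044
```

Emit:
move_arm(
  series=[
    [0.075,0.035,0.004,0,0,0,0],
    [0.075,0.07,0.008,0.01,0,0,0],
    [0.075,0.094,0.01,0.04,0,0,0],
    [0.075,0.096,0.01,0.08,0,0,0],
    [0.075,0.096,0.01,0.118,0,0,0],
    [0.075,0.096,0.01,0.15,0,0,0],
    [0.075,0.096,0.01,0.17,0,0,0],
    [0.075,0.096,0.01,0.179,0,0,0],
    [0,0.096,0.01,0.179,0,0,0],
    [0,0.096,0.01,0.179,0,0,0],
    [0,0.096,0.01,0.179,0,0,0],
    [0,0.096,0.01,0.179,0,0,0],
  ],
  grip_force=15,
)

```text
time_s: 14.25
tcp_pos: [579.6, 246.4, 21.7]
tool_rot: [3.138, -0.0, 1.699]
ft_force: [-0.5, -0.2, -0.2]
gripper_width: 0.641
```

Run:
```python
from h import *
state()
shift([487.9,-143.3,150],1.43)
```

```text
t 14.25 [579.6 246.4  21.7] [ 3.138 -0.     1.699] [-0.5 -0.2 -0.2] w 55.8
shift [-374.7 -140.4 -129. ] rot [ 0.004 -0.001  0.269]
```

Emit:
move_arm(
  series=[
    [0,0,0,0,0,0,0],
    [0,0,0,0,0,0,0],
    [0,0,0,0,0,0,0],
    [0,0,0,-0.02,0,0,0],
    [0,0,0,-0.05,0,0,0],
    [0,0,0,-0.09,0,0,0],
    [0,-0.01,-0.004,-0.125,0,0,0.03],
    [0,-0.035,-0.013,-0.14,0,0,0.08],
    [0,-0.07,-0.026,-0.145,0,0,0.13],
    [0,-0.105,-0.039,-0.145,0,0,0.18],
    [0,-0.14,-0.052,-0.145,0,0,0.23],
    [0,-0.175,-0.065,-0.145,0,0,0.269],
  ],
)

```text
time_s: 15.25
tcp_pos: [535.5, 63.3, 165.4]
tool_rot: [3.14, -0.0, 1.43]
ft_force: [0.7, 0.2, -0.9]
gripper_width: 0.57
```

Run:
```python
from h import *
state()
shift([487.9,-143.3,150],1.43)
```

```text
t 15.25 [535.5  63.3 165.4] [ 3.14 -0.    1.43] [ 0.7  0.2 -0.9] w 49.6
shift [-211.2  -18.1   15.3] rot [ 0.002 -0.    -0.   ]
```

Emit:
move_arm(
  series=[
    [0,-0.035,-0.003,0,0,0,0],
    [0,-0.075,-0.006,0,0,0,0],
    [0,-0.115,-0.009,0,0,0,0],
    [0,-0.155,-0.013,0,0,0,0],
    [0,-0.19,-0.016,0,0,0,0],
    [0,-0.207,-0.018,0.01,0,0,0],
    [0,-0.211,-0.018,0.035,0,0,0],
    [0,-0.211,-0.018,0.065,0,0,0],
    [0,-0.211,-0.018,0.095,0,0,0],
    [0,-0.211,-0.018,0.11,0,0,0],
    [0,-0.211,-0.018,0.115,0,0,0],
    [0,-0.211,-0.018,0.115,0,0,0],
  ],
)

```text
time_s: 16.25
tcp_pos: [488.2, -141.6, 48.6]
tool_rot: [-3.139, -0.001, 1.431]
ft_force: [-0.3, 0.2, -0.7]
gripper_width: 0.572
```

Run:
```python
from h import *
state()
shift([487.9,-143.3,25],1.43)
shift([487.9,-143.3,25],1.43)
```

```text
t 16.25 [ 488.2 -141.6   48.6] [-3.139e+00 -1.000e-03  1.431e+00] [-0.3  0.2 -0.7] w 49.8
shift [-1.7  0.  23.6] rot [-0.002 -0.001  0.001]
shift [-1.7  0.  23.6] rot [-0.002 -0.001  0.001]
```

Emit:
move_arm(
  series=[
    [0,-0.001,0,0.012,0,0,0],
    [0,-0.001,0,0.02,0,0,0],
    [0,-0.001,0,0.024,0,0,0],
    [0,-0.001,0,0.025,0,0,0],
    [0,-0.001,0,0.025,0,0,0],
    [0.065,-0.001,0,0.025,0,0,0],
    [0.065,-0.001,0,0.025,0,0,0],
    [0.065,-0.001,0,0.025,0,0,0],
    [0.065,-0.001,0,0.01,0,0,0],
    [0.065,-0.001,0,-0.025,0,0,0],
    [0.065,-0.001,0,-0.065,0,0,0],
    [0.065,-0.001,0,-0.105,0,0,0],
  ],
)

```text
time_s: 17.25
tcp_pos: [487.9, -142.5, 155.4]
tool_rot: [-3.139, -0.001, 1.431]
ft_force: [1.0, -0.0, -0.3]
gripper_width: 0.743
```

Run:
```python
from h import *
state()
shift([390,280,200],1.91)
```

```text
t 17.25 [ 487.9 -142.5  155.4] [-3.139e+00 -1.000e-03  1.431e+00] [ 1.  -0.  -0.3] w 64.7
shift [ 404.8 -156.   -43.8] rot [-0.002 -0.002 -0.479]
```

Emit:
move_arm(
  series=[
    [0.075,0.02,-0.006,-0.02,0,0,0],
    [0.075,0.05,-0.016,-0.04,0,0,-0.06],
    [0.075,0.087,-0.028,-0.045,0,0,-0.12],
    [0.075,0.125,-0.04,-0.045,0,0,-0.18],
    [0.075,0.163,-0.052,-0.045,0,0,-0.24],
    [0.075,0.2,-0.064,-0.045,0,0,-0.3],
    [0.075,0.238,-0.076,-0.045,0,0,-0.36],
    [0.075,0.275,-0.088,-0.045,0,0,-0.42],
    [0.075,0.313,-0.1,-0.045,0,0,-0.48],
    [0.075,0.35,-0.112,-0.045,0,0,-0.54],
    [0.075,0.385,-0.123,-0.045,0,0,-0.6],
    [0.075,0.407,-0.13,-0.045,0,0,-0.649],
  ],
)

```text
time_s: 18.25
tcp_pos: [415.6, 281.3, 199.7]
tool_rot: [3.141, -0.001, 2.085]
ft_force: [1.1, 0.5, -0.1]
gripper_width: 0.861
```

Run:
```python
from h import *
ii,p,d=wlook({"large_sherd":8})
m=imaging.masks_of("wrist","large_sherd")[0]; v,u=np.nonzero(m["region"]); C=px2w(ii,u,v,8)
s=p[v.min()-25:v.max()+25,u.min()-25:u.max()+25,::-1];cv2.imwrite("pics/w5.png",cv2.resize(s,None,fx=5,fy=5,interpolation=cv2.INTER_CUBIC))
print("crop org",u.min()-25,v.min()-25,s.shape)
i=imaging.camera_info("top");p,d=imaging.read_camera("top");cv2.imwrite("pics/t6.png",cv2.resize(p[185:275,230:345,::-1],None,fx=6,fy=6,interpolation=cv2.INTER_CUBIC))
c=np.array([487.9,-143.3]);R=np.array([[np.cos(.141),-np.sin(.141)],[np.sin(.141),np.cos(.141)]])
for q,z in(("scale_bar",13),("flint_flake",11),("foam_block",55)):
  for mm in imaging.masks_of("top",q):
    v,u=np.nonzero(mm["region"]); x=rect(px2w(i,u,v,z)); print(q,mm["confidence"],x,"board",R@(x[0]-c))
np.save("sherd.npy",C)
# best closing line: projections across jaw angle near 0.51
for a in np.arange(.2,.9,.1):
    e=C[:,:2]@[np.cos(a),np.sin(a)]; print(round(a,2),(e.max()-e.min()).round(1),end="; ")
```

```text
t 18.25 [415.6 281.3 199.7] [ 3.141e+00 -1.000e-03  2.085e+00] [ 1.1  0.5 -0.1] w 74.9
large_sherd 0.68 [250.6, 95.8, 52.3, 62.1] plane [387.4 330. ] [60.6 42.9] 1.913 cloud [387.4 330.1] [59.2 42.7] 1.917 z [ 8. 10. 16.]
crop org 226 69 (114, 100, 3)
scale_bar 0.76 (array([ 495., -566.]), array([146.2,  18.5]), np.float64(3.007)) board [  66.4329486 -417.5073213]
scale_bar 0.65 (array([ 423.6, -136.6]), array([199.4,  21.8]), np.float64(1.425)) board [-64.60345695  -2.40277974]
foam_block 0.78 (array([ 488.4, -143.4]), array([68.3, 51.6]), np.float64(1.432)) board [ 0.50909131 -0.02874097]
foam_block 0.56 (array([671.8,  36.4]), array([42.8, 15.9]), np.float64(1.285)) board [156.82114173 203.7607163 ]
0.2 45.1; 0.3 43.6; 0.4 44.0; 0.5 46.5; 0.6 49.2; 0.7 51.6; 0.8 53.7;
```

View pics/w5.png

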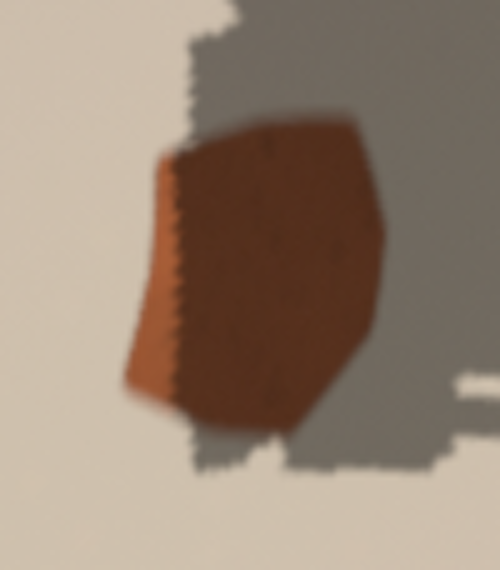

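View pics/t6.png

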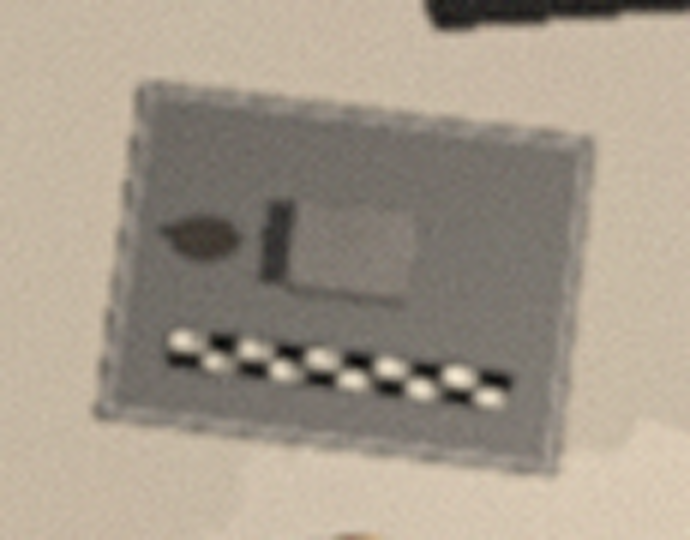

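Run:
```python
from h import *
C=np.load("sherd.npy")[:,:2]; c0=np.array([387.4,330.])
for a in np.arange(.1,.75,.05):
    X=(C-c0)@np.array([[np.cos(a),-np.sin(a)],[np.sin(a),np.cos(a)]])
    w,h=np.ptp(X,axis=0); mid=(X.max(0)+X.min(0))/2
    best=[]
    for s in np.arange(-8,9,2):
        y=mid[1]+s; b=np.arange(y-9,y+9.1,1.5)
        rr=np.array([X[abs(X[:,1]-t)<1,0].max() for t in b]);ll=np.array([X[abs(X[:,1]-t)<1,0].min() for t in b])
        sl=[np.polyfit(b,rr,1)[0],np.polyfit(b,ll,1)[0]]
        best.append((round(abs(sl[0])+abs(sl[1]),2),int(s),np.round(sl,2).tolist()))
    print(a.round(2),"wh",w.round(1),h.round(1),"mid",(c0+mid@np.array([[np.cos(a),np.sin(a)],[-np.sin(a),np.cos(a)]])).round(1),sorted(best)[:2])
```

```text
0.1 wh 46.4 62.2 mid [386.2 330.6] [(np.float64(0.32), -4, [0.02, -0.31]), (np.float64(0.32), 8, [-0.31, 0.01])]
0.15 wh 45.8 62.1 mid [386.4 330.5] [(np.float64(0.28), -4, [0.03, -0.25]), (np.float64(0.29), -2, [-0.04, -0.25])]
0.2 wh 45.1 61.8 mid [386.7 330.3] [(np.float64(0.21), -4, [0.04, -0.17]), (np.float64(0.21), -2, [-0.02, -0.2])]
0.25 wh 44.4 61.5 mid [386.9 330.2] [(np.float64(0.15), -2, [-0.01, -0.14]), (np.float64(0.17), -4, [0.06, -0.11])]
0.3 wh 43.6 61.1 mid [387.2 330.1] [(np.float64(0.09), -2, [0.02, -0.06]), (np.float64(0.11), 0, [-0.02, -0.08])]
0.35 wh 43.0 60.5 mid [387.4 329.9] [(np.float64(0.04), 0, [0.01, -0.04]), (np.float64(0.05), -2, [0.04, 0.01])]
0.4 wh 44.0 59.7 mid [386.9 329.5] [(np.float64(0.02), 2, [-0.0, 0.02]), (np.float64(0.02), 4, [-0.01, 0.01])]
0.45 wh 45.3 59.1 mid [386.7 329. ] [(np.float64(0.05), 6, [-0.01, 0.04]), (np.float64(0.07), 8, [-0.05, 0.02])]
0.5 wh 46.5 58.6 mid [386.7 328.4] [(np.float64(0.1), 8, [-0.01, 0.09]), (np.float64(0.13), 6, [0.02, 0.11])]
0.55 wh 47.7 58.4 mid [386.6 328.1] [(np.float64(0.18), 8, [0.02, 0.16]), (np.float64(0.22), 6, [0.05, 0.17])]
0.6 wh 49.2 58.4 mid [386.6 327.8] [(np.float64(0.24), 8, [0.03, 0.21]), (np.float64(0.33), 6, [0.09, 0.24])]
0.65 wh 50.4 58.1 mid [386.7 327.6] [(np.float64(0.32), 8, [0.04, 0.27]), (np.float64(0.43), 6, [0.12, 0.31])]
0.7 wh 51.6 57.8 mid [386.7 327.4] [(np.float64(0.43), 8, [0.08, 0.34]), (np.float64(0.49), 6, [0.13, 0.36])]
```

Emit:
move_arm(
  series=[
    [0.065,0.03,0,0.01,0,0,0.07],
    [0.065,0.055,-0.001,0.035,0,0,0.145],
    [0.065,0.0575,-0.001,0.075,0,0,0.145],
    [0.065,0.0575,-0.001,0.115,0,0,0.145],
    [0.065,0.0575,-0.001,0.15,0,0,0.145],
    [0.065,0.0575,-0.001,0.178,0,0,0.145],
    [0.065,0.0575,-0.001,0.192,0,0,0.145],
    [0.065,0.0575,-0.001,0.197,0,0,0.145],
    [0,0.0575,-0.001,0.197,0,0,0.145],
    [0,0.0575,-0.001,0.197,0,0,0.145],
    [0,0.0575,-0.001,0.197,0,0,0.145],
    [0,0.0575,-0.001,0.197,0,0,0.145],
  ],
  grip_force=20,
)

```text
time_s: 19.6
tcp_pos: [388.8, 327.8, 3.4]
tool_rot: [3.14, -0.0, 1.934]
ft_force: [-0.9, 0.3, 0.4]
gripper_width: 0.526
```

Emit:
move_arm(
  series=[
    [0,0,0,0,0,0,0],
    [0,0,0,0,0,0,0],
    [0,0,0,0,0,0,0],
    [0,0,0,-0.02,0,0,0],
    [0,0,0,-0.055,0,0,0],
    [0,0,0,-0.095,0,0,0],
    [0,0,0,-0.135,0,0,0],
    [0,0,0,-0.165,0,0,0],
    [0,0,0,-0.177,0,0,0],
    [0,0,0,-0.177,0,0,0],
  ],
)

```text
time_s: 20.43
tcp_pos: [389.6, 329.2, 183.0]
tool_rot: [3.134, -0.001, 1.935]
ft_force: [0.8, -0.7, -0.7]
gripper_width: 0.502
```

Run:
```python
from h import *
state()
shift([488.2,-143.3,180],1.43)
ii,p,d=wlook({"large_sherd":180},"w7")
```

```text
t 20.43 [389.6 329.2 183. ] [ 3.134e+00 -1.000e-03  1.935e+00] [ 0.8 -0.7 -0.7] w 43.7
shift [-476.7  -76.3    1.8] rot [ 0.007 -0.003  0.505]
t 20.43 [389.6 329.2 183. ] [ 3.134e+00 -1.000e-03  1.935e+00] [ 0.8 -0.7 -0.7] w 43.7
large_sherd 0.65 [231.4, 197.3, 97.6, 129.4] plane [391.  327.8] [65.  45.3] 1.923 cloud [410.4 283.9] [165.8  44.4] 1.99 z [188. 191. 196.]
```

View pics/w7.png

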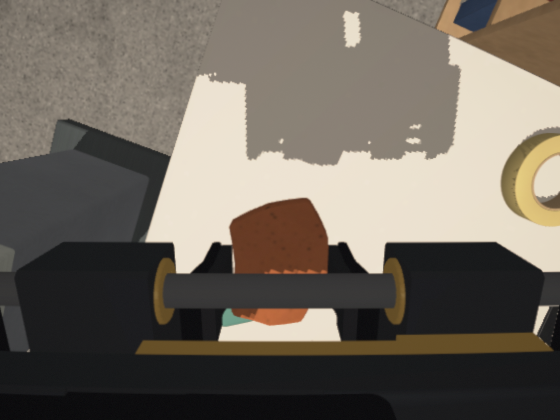

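Emit:
move_arm(
  series=[
    [0,-0.03,-0.005,0,0,0,0.04],
    [0,-0.07,-0.011,0,0,0,0.09],
    [0,-0.11,-0.018,0,0,0,0.14],
    [0,-0.15,-0.024,0,0,0,0.19],
    [0,-0.19,-0.03,0,0,0,0.24],
    [0,-0.23,-0.037,0,0,0,0.29],
    [0,-0.27,-0.043,0,0,0,0.34],
    [0,-0.31,-0.05,0,0,0,0.39],
    [0,-0.35,-0.056,0,0,0,0.44],
    [0,-0.39,-0.062,0,0,0,0.48],
    [0,-0.43,-0.069,0,0,0,0.505],
    [0,-0.465,-0.074,0,0,0,0.505],
  ],
)

```text
time_s: 21.53
tcp_pos: [483.1, -135.0, 177.2]
tool_rot: [-3.137, -0.001, 1.428]
ft_force: [0.7, 0.6, -1.3]
gripper_width: 0.501
```

Run:
```python
from h import *
state()
shift([488.1,-145.3,85],1.43)
```

```text
t 21.53 [ 483.1 -135.   177.2] [-3.137e+00 -1.000e-03  1.428e+00] [ 0.7  0.6 -1.3] w 43.6
shift [-9.6  6.8 92.2] rot [-0.004 -0.001 -0.002]
```

Emit:
move_arm(
  series=[
    [0,-0.01,0.006,0.02,0,0,0],
    [0,-0.01,0.006,0.05,0,0,0],
    [0,-0.01,0.006,0.08,0,0,0],
    [0,-0.01,0.006,0.1,0,0,0],
    [0,-0.01,0.006,0.1,0,0,0],
    [0,-0.01,0.006,0.1,0,0,0],
  ],
)

```text
time_s: 22.03
tcp_pos: [486.8, -142.7, 77.2]
tool_rot: [-3.135, -0.002, 1.43]
ft_force: [-0.4, -0.2, -0.4]
gripper_width: 0.5
```

Run:
```python
from h import *
ii,p,d=wlook({"large_sherd":90})
shift([488.1,-145.3,59.5],1.43)
```

```text
t 22.03 [ 486.8 -142.7   77.2] [-3.135e+00 -2.000e-03  1.430e+00] [-0.4 -0.2 -0.4] w 43.5
large_sherd 0.9 [231.2, 199.4, 98.3, 125.8] plane [ 488.3 -137.9] [59.  41.1] 1.44 cloud [ 479.1 -162.7] [111.9  49.6] 1.346 z [82. 85. 90.]
shift [-1.8 -0.6 20.1] rot [-0. -0. -0.]
```

Emit:
move_arm(
  series=[
    [0,-0.003,0.001,0.008,0,0,0],
    [0,-0.0035,0.001,0.014,0,0,0],
    [0,-0.0035,0.001,0.017,0,0,0],
    [0,-0.0035,0.001,0.018,0,0,0],
    [0,-0.0035,0.001,0.018,0,0,0],
  ],
)

```text
time_s: 22.55
tcp_pos: [489.1, -147.2, 61.5]
tool_rot: [-3.141, -0.0, 1.43]
ft_force: [0.4, -0.2, 0.8]
gripper_width: 0.504
```

Emit:
move_arm(
  series=[
    [0,0,0,0.001,0,0,0],
    [0,0,0,0.0015,0,0,0],
    [0,0,0,0.0015,0,0,0],
    [0.05,0,0,0.0015,0,0,0],
    [0.055,0,0,0.0015,0,0,0],
    [0.06,0,0,0.0015,0,0,0],
    [0.06,0,0,0.0015,0,0,0],
    [0.06,0,0,-0.01,0,0,0],
    [0.06,0,0,-0.03,0,0,0],
    [0.06,0,0,-0.06,0,0,0],
    [0.06,0,0,-0.1,0,0,0],
    [0.06,0,0,-0.13,0,0,0],
  ],
)

```text
time_s: 23.55
tcp_pos: [489.4, -147.4, 193.7]
tool_rot: [3.141, 0.0, 1.43]
ft_force: [0.2, -0.6, -0.7]
gripper_width: 0.689
```

Emit:
move_arm(
  series=[
    [0.06,-0.03,0,0,0,0,0],
    [0.06,-0.065,0,0,0,0,0],
    [0.06,-0.09,0,0,0,0,0],
    [0.06,-0.1,0,0,0,0,0],
    [0.06,-0.1,0,0,0,0,0],
    [0.06,-0.1,0,0,0,0,0],
  ],
)

```text
time_s: 24.05
tcp_pos: [474.7, -245.7, 191.2]
tool_rot: [-3.14, -0.001, 1.428]
ft_force: [0.2, 0.4, -0.4]
gripper_width: 0.692
```

```bash
cat > chk.py <<'E'
from h import *
c=np.array([487.9,-143.3]);R=np.array([[np.cos(.141),-np.sin(.141)],[np.sin(.141),np.cos(.141)]])
state()
for cam in("wrist","top","side"):
  i=imaging.camera_info(cam);p,d=imaging.read_camera(cam);cv2.imwrite(f"pics/f_{cam}.png",p[:,:,::-1])
  for q,z in(("scale_bar",13),("flint_flake",11),("large_sherd",63),("foam_block",55),("putty",20),("hex_key",8)):
    for mm in imaging.masks_of(cam,q)[:2]:
      v,u=np.nonzero(mm["region"])
      if len(v)<20: continue
      x=rect(px2w(i,u,v,z)); C=cloud(i,d,mm["region"]); print(cam,q,round(mm["confidence"],2),x[0],x[1],x[2],"board",(R@(x[0]-c)).round(1),"z",np.percentile(C[:,2],[5,50,95]).round())
E
python3 chk.py
```

```text
t 24.05 [ 474.7 -245.7  191.2] [-3.140e+00 -1.000e-03  1.428e+00] [ 0.2  0.4 -0.4] w 60.2
wrist scale_bar 0.55 [ 422.  -156.6] [160.7  25.2] 1.427 board [-63.4 -22.4] z [12. 14. 15.]
wrist large_sherd 0.7 [ 490.5 -142.8] [60.2 43.7] 1.45 board [2.5 0.9] z [63. 65. 70.]
wrist foam_block 0.89 [ 489.8 -143.9] [69.4 49.4] 1.427 board [ 2.  -0.3] z [54. 56. 57.]
wrist foam_block 0.63 [ 474.2 -178.8] [171.9 167.6] 2.996 board [ -8.6 -37.1] z [4. 6. 7.]
top scale_bar 0.63 [431.6 -84.3] [87.8 16.1] 1.408 board [-64.   50.5] z [ 9. 14. 19.]
top scale_bar 0.54 [ 495. -566.] [146.3  18.5] 3.005 board [  66.4 -417.5] z [ 2.  7. 12.]
top large_sherd 0.78 [ 489.9 -144.3] [53.7 43.7] 1.555 board [ 2.1 -0.7] z [60. 66. 70.]
top foam_block 0.41 [ 488.8 -143.1] [67.2 47.9] 1.423 board [0.9 0.3] z [52. 56. 61.]
top putty 0.64 [408.3 214.1] [39.9 38. ] 0.653 board [-129.   342.7] z [14. 22. 26.]
top hex_key 0.48 [685.3  21.3] [78.5 18.2] 1.555 board [172.3 190.7] z [-0.  7. 12.]
side scale_bar 0.75 [ 420.8 -131.5] [201.9  27.9] 1.411 board [-68.1   2.3] z [ 5. 13. 16.]
side scale_bar 0.68 [ 498.7 -551.3] [154.3  27.8] 3.009 board [  68.  -402.4] z [ 0.  5. 11.]
side large_sherd 0.73 [ 488.9 -143. ] [53.6 42.3] 1.663 board [0.9 0.4] z [59. 64. 70.]
side foam_block 0.55 [488.7 -99.2] [117.7  60.9] 1.544 board [-5.4 43.8] z [ 8. 35. 56.]
side putty 0.56 [401.6 218.6] [67.5 52.3] 0.653 board [-136.3  346.2] z [-1. 19. 23.]
```

View pics/f_wrist.png

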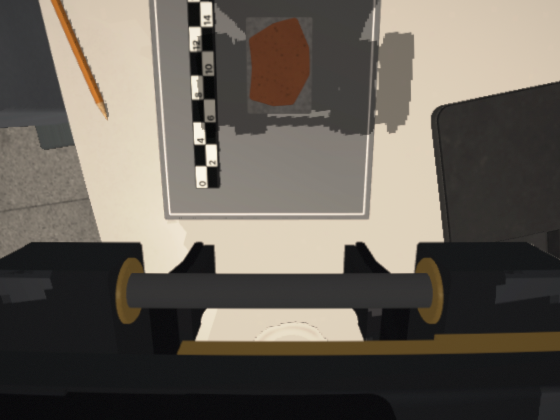

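```bash
python3 -c "
from bench import r
print(r.finish_job(), r.get_obs()['time_s'])"
```

```text
the job is handed in; nothing more can be done
the job is handed in; nothing more can be done
```

I set up the board as asked and handed the job in at about 25 s of robot time. No verdict is reported, so the positions below are from my own last camera checks.

| Item | Measured position | Limit |
|---|---|---|
| Foam block | about 1–2 mm from the cross, square to within about 0.01 rad, top at about 56 mm | 13 mm, 0.2 rad |
| Large sherd | flat on the block, about 1–2 mm from its centre, surface at about 65 mm | 14 mm |
| Scale bar (the 200 mm one) | 64.6 mm in front of the cross (side camera: 68 mm), 2.4 mm off centre (opposite side in the side camera), about 0.01–0.02 rad off parallel | 52.5–82.5 mm, 15 mm, 0.12 rad |
| Flint flake | 85.4 mm left of the cross, 0.4 mm off level | 70–100 mm, 15 mm |

- **Flint:** the networks did not find it in the final pictures. Its position is from just after the bar was placed. I saw it still in place in the top view after the block was set, but have not measured it since. Nothing passed near it afterwards.
- **Putty and hex key:** neither was approached. The hex key measured at its starting place within 2 mm. The putty read 8–10 mm off in the last top view, with a smaller outline than before, which I take to be the arm covering part of it. The side view put it back within about 2 mm.
- **Scale bar check:** in the last wrist and top pictures only part of the bar showed, so those readings were skewed. I relied on the unobstructed top view and the side view instead.

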